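Push a stuck rubber stopper out of a bisque lamp stem

TASK

A rubber stopper has stuck inside the bore of the bisque-fired lamp stem that is clamped, not quite straight, in the cradle. Take the wooden push rod from its rest, feel its tip gently into the stem's end away from the tray, slide it in along the bore without leaning on the brittle clay or ramming the stopper, and push the stopper out of the far end into the tray. Then draw the rod right out, lay it back in the notches of its rest the same way round, and leave the other things on the bench where they are.

Things in the scene. Friction and masses are not known exactly. Their poses are not given: they have to be found in the camera images.
- cradle_axis (a point): middle of the cradle, 85 mm above the bench at the bore's height; x points the way to push, towards the tray, z up. The stem's level bore axis passes within 1 mm of this point, but the stem is clamped askew: turned up to 0.15 rad either way about the vertical through this point from this x axis (not measured: feel or see it). Its open near end is 60 to 70 mm from here on the -x side
- cradle: fixed wooden cradle with the stem, origin at the middle of its underside, axes as cradle_axis. Board 96 (x) by 150 mm, a bar across the stem's middle on two wing-nut studs up to 145 mm high. The stem, firmly held: salmon bisque tube 130 mm long, ends 51 mm across, straight round bore 28 mm, square-edged. Brittle: it chips if the rod bears on it with over 18 N or the fingers with over 5 N
- stopper: stuck black rubber stopper, 28 mm across its waist, 30 mm long, origin at its centre. It starts cocked in the bore (its own yaw says nothing of the bore's) at the cradle's middle. It resists with 4 to 14 N when pushed at 20 to 30 mm/s, more if faster. It comes free once its middle has passed the stem's far end and drops into the tray. Do not press on it with over 25 N
- rod_grip (a point): where to grip the push rod: turned wood, straight, 26 mm across, 270 mm long, about 120 g, tail knob 36 mm across and 42 mm long. On the rod's axis, 170 mm behind the tip, 100 mm ahead of the tail end; x points along the rod to the tip, z up. It starts level in its rest, axis 47 mm above the bench
- rod_tip (a point): centre of the rod's flat tip (2 mm bevel), 170 mm ahead of rod_grip along the rod's x axis
- rod: the push rod itself, same origin and axes as rod_grip
- rest_seat (a point): where rod_grip lies, within 12 mm lengthwise, when the rod is in its rest, 47 mm above the bench; the rod's x axis lies along this x axis. The rest is fixed: board 190 by 70 mm, 12 mm thick, with two wooden V-notch blocks 14 mm thick, 56 mm wide, 52 mm tall, centred 40 mm behind and 90 mm ahead of this point; between them the rod is free for the fingers
- tray_in (a point): middle of the inner floor of the grey catch tray, 160 by 160 mm outside, 45 mm tall, walls and floor 5 mm, fixed, below the stem's far end
- cup: small bisque cup, 72 mm across, 75 mm tall, standing beyond the cradle; leave it alone
- prop: hollow pale kiln prop standing on end, 52 mm across, 70 mm tall, beyond the cradle; leave it alone
- spare_stopper: a spare black rubber stopper, 28 mm across, 30 mm tall, standing on the bench beyond the tray; it is not the stuck one; leave it alone
- glaze_jar: white lidded jar, 60 mm across, 75 mm tall, between the robot and the tray; leave it alone
- brush: glaze brush lying on the bench between the robot and the cradle; leave it alone
- bowl: small bisque bowl, 100 mm across, 45 mm tall, to the left of the work; leave it alone
- rib: flat dark wooden rib, 90 by 50 by 8 mm, lying flat to the left of the rod's rest; leave it alone
Not all that is in view belongs to the job. There is more than one size of the part that bears rest_seat; the job needs the smaller.

How it is judged:
On the way, in this order (a step that is already met when the one before it is completed fails the run):
1. the rod's tip is inside the near end of the bore (x of rod_tip in the frame of cradle_axis above -0.055 m and y of rod_tip in the frame of cradle_axis between -0.012 and 0.012 m and z of rod_tip in the frame of cradle_axis between -0.006 and 0.006 m), for 0.1 s.
2. the stopper has been pushed past the stem's far end with the rod through the bore (x of rod_tip in the frame of cradle_axis above 0.035 m and y of rod_tip in the frame of cradle_axis between -0.012 and 0.012 m and z of rod_tip in the frame of cradle_axis between -0.006 and 0.006 m and x of stopper in the frame of cradle_axis above 0.06 m).
At the end, for the whole second after the job is handed in: the stopper lies at rest on the floor of the tray, inside its walls; the rod lies at rest in both notches of its rest, tip the same way as at the start, its grip point within 30 mm along and 6 mm across and in height of the seat (x of stopper in the frame of tray_in between -0.075 and 0.075 m and y of stopper in the frame of tray_in between -0.075 and 0.075 m and z of stopper in the frame of tray_in below 0.03 m and linear speed of each of stopper, rod below 0.02 m/s and x of rod_grip in the frame of rest_seat between -0.03 and 0.03 m and y of rod_grip in the frame of rest_seat between -0.006 and 0.006 m and z of rod_grip in the frame of rest_seat between -0.006 and 0.006 m and angle between the x axis of rod_grip and the x axis of rest_seat, either way round below 0.08 rad and x of rod_tip in the frame of rest_seat above 0.1 m); the robot touches nothing.
It fails at once if the rod bears on the brittle stem or the cradle with over 18 N (contact force between rod and cradle above 18 N).
It fails at once if the rod presses on the stopper with over 25 N (contact force between rod and stopper above 25 N).
It fails at once if the fingers press on the stem or the cradle with over 5 N (contact force between the fingers and cradle above 5 N).
It fails at once if one of the other things on the bench is moved by over 20 mm (distance of any of cup, prop, spare_stopper, glaze_jar, brush, bowl, rib from where it was at the start of the episode above 0.02 m).
It also fails if it takes over 72 s, if anything falls off the work surface, if the arm or the gripper's body presses on something with over 40 N, if the wrist force passes 120 N, or if a joint passes its speed limit or range.

ROBOT

A 7-joint arm with a two-finger parallel gripper is mounted at the origin on the work surface. World frame = base frame: x ahead of the robot, y to its left, z up, the work surface at z = 0. Lengths are in m, angles in rad, forces in N, time in s.
With the tool pointing down it reaches from about 0.425 to 0.875 m from the base axis. Payload 4.7 kg.
Tool frame: the origin (TCP) lies on the centre line of the jaws, within the pads' length; the fingertips stand ahead of it and the grasp point (between the pads) lies 2 mm behind it (nose_length is the z of the fingertips in the tool frame, in m); z points along the fingers, y is the line along which they close (so a half turn about z gives the same grasp; the last joint's range is limited). The gripper opens to 87 mm and grips with 3 to 60 N. Pads are 19 mm wide; open, the fingers measure 117 mm over their backs; the gripper's body (75 mm by 190 mm) begins 51 mm behind the grasp point.
Start: joints at [1.199, 0.321, -0.07, 1.45, 0.023, 1.371, -0.057], TCP at [0.245, -0.602, 0.217] pointing down, gripper open.
Joint ranges: [-2.86, 2.86], [-0.3, 2.09], [-1.38, 1.24], [0.06, 2.45], [-1.56, 4.7], [0.09, 2.05], [-2.69, 2.69]. Speed limits (rad/s): [2.57, 2.57, 3.14, 3.14, 3.14, 3.14, 3.14].

INTERFACE

Orientations are given as a rotation vector (axis times angle).
In Python, from bench import * gives the robot as it stands.
- The arm moves only by the tool send_rows, never from a script. Its arguments are lists of equal length, an entry for each row: "xyz": the shift along the tool's x, y, z in mm, a list of three; "dr": the turn, a rotation vector about the tool's x, y, z in rad, a list of three. A call has exactly 10 rows; each row is the pose to reach, as a shift and turn from the pose commanded when the call began, along the tool's axes at that moment; what a row does not reach only later rows make up. A row lasts 1/12 s, in which the tool goes at most 41.7 mm and 7.16 degrees, less where a joint would pass 70% of its speed; a pose out of reach is approached as far as the arm can. A call with a gripper value outside its range is refused whole. "jaw" is the finger opening in mm, from 0 to 87, set as the call begins (left out, the last holds). The fingers move at their own pace and stop on an object; "grip_force" is the grip in N (left out, the last holds). Time passes only in rows, so rows that repeat a pose let the fingers close, or fill a call up. It gives the time, the measured TCP pose, the force, the opening and the grip force at its end, in the units of the state.
- get_state(): the state, without advancing time (a new reading comes with each control period).
- get_image(name): name is "side" or "top" or "wrist"; returns the picture (400x640x3 uint8, red, green, blue); there is no depth.
- calibration(name): a dict with "vfov" (degrees; the focal length in pixels is half the picture's height over the tangent of half this angle, whatever the lens; pixels are square), "cx", "cy" (the principal point, pixels), "rvec" (rotation vector, rad) and "tvec" (3), from world to camera coordinates, as OpenCV has them; the wrist camera has in their place "hand_eye" (4x4, takes a point from camera to tool coordinates, whose origin is the TCP and whose axes are the flange's). Camera axes: x right, y down, z forward; pixel columns grow to the right and rows downward; lengths in m; the calibration is good to about 2 mm. A picture is of the moment at which its call begins: read the wrist's pose just before it. calibration takes no time and is no camera call.
- close_job(): hands the job in; it is judged then, once.
The state is a dict: "time": time; "joint_positions": joint angles; "qd": joint speeds; "joint_torque": joint torques, N m; "position": TCP position; "tool_rot": TCP orientation; "ft_force": force on the tool from outside, world axes, zero at the start; "torque": the same for the moment, N m; "grip_width": opening from 0.0 (shut) to 1.0 (fully open); "grip_force": force on a finger pad.
Only numpy, scipy, OpenCV 4.12 (cv2) and the standard library are available. Lean on these libraries where they do the work, as an engineer would, in place of code of your own. Each camera call takes 0.05 s, during which the arm holds its last target. There are 200 camera calls.

## Working session

There is one attempt and no reset: what is moved stays moved. The work goes in short steps, Python scripts to look and compute and a tool call to move; the robot and the scene stay as the last step left them, time stands still between calls to the robot, and variables do not carry over. Pictures are saved under pics/ and viewed, at most 10 in all, crops included, and the job is handed in when it is done.

Besides the shell and the picture viewer there is one more tool, called after ">>>" as name(argument=value, ...) on one line, values as JSON. send_rows: Moves the arm, as the interface text tells. Its arguments: {"type":"object","properties":{"xyz":{"type":"array"},"dr":{"type":"array"},"jaw":{"type":"number"},"grip_force":{"type":"number"}},"required":["xyz","dr"]}

```bash
mkdir -p pics; ls; cat > h.py <<'E'
from bench import *
import numpy as np, cv2
from scipy.spatial.transform import Rotation as R
def cam(n):
    c=calibration(n); f=200/np.tan(np.radians(c['vfov'])/2)
    if 'hand_eye' in c:
        s=get_state(); T=np.eye(4); T[:3,:3]=R.from_rotvec(s['tool_rot']).as_matrix(); T[:3,3]=s['position']
        W=T@np.array(c['hand_eye']); return f,c['cx'],c['cy'],W[:3,:3],W[:3,3]
    r=R.from_rotvec(np.ravel(c['rvec'])).as_matrix(); return f,c['cx'],c['cy'],r.T,-r.T@np.ravel(c['tvec'])
def ray(C,px):
    f,cx,cy,Rm,o=C; d=Rm@np.array([(px[0]-cx)/f,(px[1]-cy)/f,1.]); return o,d/np.linalg.norm(d)
def onz(C,px,z):
    o,d=ray(C,px); return o+d*(z-o[2])/d[2]
def proj(C,p):
    f,cx,cy,Rm,o=C; q=Rm.T@(np.asarray(p)-o); return np.array([cx+f*q[0]/q[2],cy+f*q[1]/q[2]])
def snap(n,fn):
    C=cam(n); im=get_image(n); cv2.imwrite('pics/'+fn,im[:,:,::-1]); return C,im
E
python3 - <<'E'
from h import *
for n in('top','side'):
    C,im=snap(n,n+'0.png'); print(n,calibration(n),C[4].round(3))
print(calibration('wrist'));print(get_state())
import bench;print([x for x in dir(bench) if x[0]!='_'])
E
```

```text
pics
top {'vfov': 47.4081311644518, 'cx': 319.72973282736535, 'cy': 192.5679155293195, 'rvec': array([ 2.1493563 , -2.04500908,  0.24820471]), 'tvec': array([0.03374003, 0.52166528, 1.32116465])} [0.199 0.054 1.406]
side {'vfov': 57.50257699955215, 'cx': 326.6227866217028, 'cy': 196.44785179337043, 'rvec': array([ 2.39132172, -0.12736996,  0.07420171]), 'tvec': array([-0.47313332,  0.14725049,  0.9784867 ])} [ 0.393 -0.606  0.826]
{'vfov': 64.18688795000618, 'cx': 316.1425413160457, 'cy': 201.70504926253292, 'hand_eye': array([[-9.44152990e-05, -9.66532201e-01, -2.56545310e-01,
         7.09666896e-02],
       [ 9.99999591e-01, -3.22037965e-04,  8.45249529e-04,
        -3.72592501e-04],
       [-8.99578217e-04, -2.56545125e-01,  9.66531836e-01,
        -1.68064408e-01],
       [ 0.00000000e+00,  0.00000000e+00,  0.00000000e+00,
         1.00000000e+00]])}
{'time': 0.1, 'joint_positions': array([ 1.19907286,  0.32172666, -0.07003957,  1.45155212,  0.02257734,
        1.37080748, -0.05688635]), 'qd': array([ 0.00108301, -0.00220368,  0.00014894, -0.00046283, -0.00044265,
        0.00030787,  0.00139158]), 'joint_torque': array([ 2.35520401e-04, -4.92573380e+01, -4.05558860e-01, -3.13397849e+01,
       -6.41077501e-02,  3.95067735e-02,  5.58454326e-05]), 'position': array([ 0.2443542 , -0.60177352,  0.21588541]), 'tool_rot': array([-3.08169151e+00, -6.01971198e-01,  6.46102180e-04]), 'ft_force': array([-0.17622433, -0.6779929 ,  0.99153793]), 'torque': array([ 0.02045137, -0.02280195, -0.01548916]), 'grip_force': 0.0, 'grip_width': 1.0016587408434874}
['MotionError', 'calibration', 'close_job', 'get_image', 'get_state', 'nose_length']
```

View pics/top0.png

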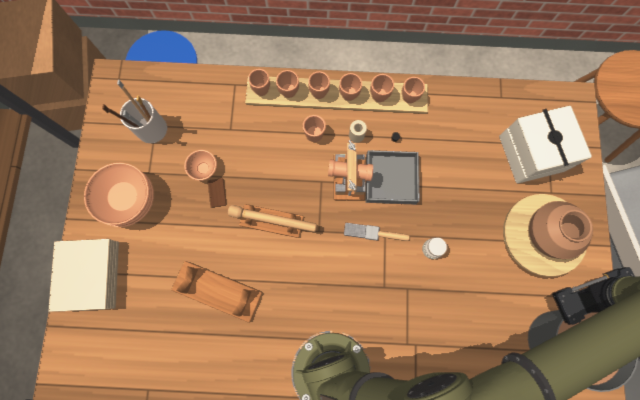

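View pics/side0.png

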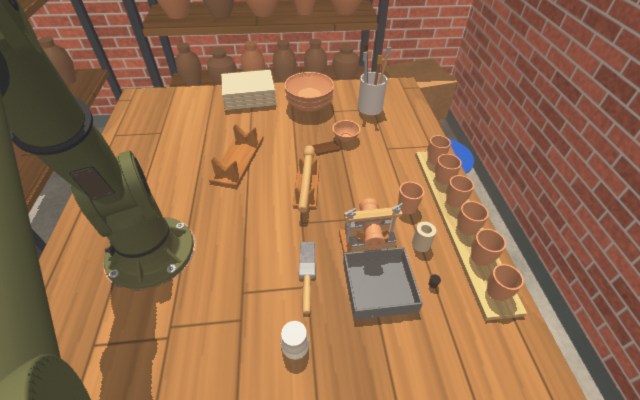

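Top view: the rod lies in a rest, with its knob at (235,212) and its tip at (317,229). A second, larger empty rest is at (217,292). The cradle and stem are at (352,171), near end at about (331,168), and the tray is at (393,177). Other rod-like things are the brush handle (395,236) and the tools in the pot (130,110). By description the push rod is the turned one with a knob at (235,212). I'll check it in a close crop.

```bash
python3 - <<'E'
from h import *
im=cv2.imread('pics/top0.png')
a=cv2.resize(im[195:245,220:330],(792,360)[:2],interpolation=cv2.INTER_CUBIC) if 0 else cv2.resize(im[195:240,222:332],None,fx=7,fy=7,interpolation=cv2.INTER_CUBIC)
b=cv2.resize(im[140:206,322:432],None,fx=4,fy=4,interpolation=cv2.INTER_CUBIC)
o=np.zeros((315+264,770,3),np.uint8);o[:315]=a;o[315:,:440]=b
cv2.imwrite('pics/crop1.png',o)
C=cam('top')
for n,p,z in[('knob end',(229.5,211),.047),('tip',(318,229),.047),('stem near',(331,169),.085),('stem far',(373,173),.085),('tray1',(366,151),.045),('tray2',(420,152),.045),('tray3',(419,203),.045),('tray4',(365,201),.045)]:
    print(n,onz(C,p,z).round(3))
E
```

```text
knob end [0.451 0.33  0.047]
tip [0.41  0.059 0.047]
stem near [0.588 0.029 0.085]
stem far [ 0.582 -0.098  0.085]
tray1 [ 0.665 -0.079  0.045]
tray2 [ 0.67  -0.249  0.045]
tray3 [ 0.506 -0.245  0.045]
tray4 [ 0.504 -0.08   0.045]
```

View pics/crop1.png

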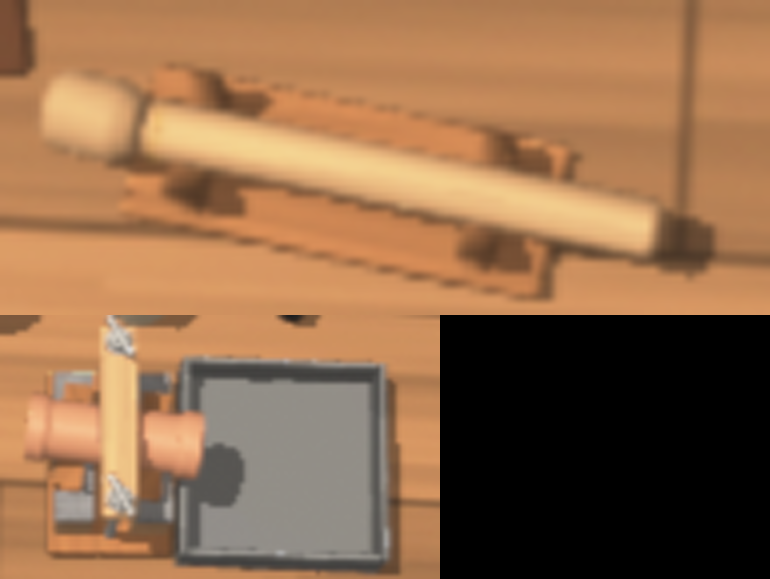

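```bash
cat >> h.py <<'E'
def mv(t,yaw,pitch=0):
    "shift (mm, tool axes) and dr from measured pose to TCP t; tool z down, tool x at world yaw (deg)"
    s=get_state(); A=R.from_rotvec(s['tool_rot']); B=R.from_euler('z',yaw,degrees=True)*R.from_euler('x',180,degrees=True)
    print('t',round(s['time'],2),'pos',s['position'].round(4),'mm',(A.inv().apply(np.array(t)-s['position'])*1000).round(1),'dr',(A.inv()*B).as_rotvec().round(3))
E
python3 - <<'E'
from h import *
mv([.585,-.025,.22],90); print(nose_length)
E
```

```text
t 0.1 pos [ 0.2444 -0.6018  0.2159] mm [ 532.7 -406.2   -3.5] dr [-2.000e-03 -1.000e-03 -1.185e+00]
0.017
```

>>> send_rows(xyz=[[32, -24, -4], [64, -49, -8], [96, -73, -12], [128, -98, -16], [160, -122, -20], [192, -146, -24], [224, -171, -28], [256, -195, -32], [288, -220, -36], [320, -244, -40]], dr=[[0, 0, -0.11], [0, 0, -0.22], [0, 0, -0.33], [0, 0, -0.44], [0, 0, -0.55], [0, 0, -0.66], [0, 0, -0.77], [0, 0, -0.88], [0, 0, -0.99], [0, 0, -1.1]])

```text
time: 0.93
position: [0.4496, -0.2537, 0.2568]
tool_rot: [-2.308, -2.131, 0.001]
ft_force: [0.5, -0.5, -0.3]
grip_width: 1.003
grip_force: 0.0
```

```bash
python3 - <<'E'
from h import *
mv([.585,-.025,.22],90); print(get_state()['ft_force'])
E
```

```text
t 0.93 pos [ 0.4496 -0.2537  0.2568] mm [238.7 116.8  36.7] dr [-0.    0.   -0.08]
[ 0.51802668 -0.4897967  -0.2584887 ]
```

>>> send_rows(xyz=[[33, 16, 5], [66, 32, 10], [99, 48, 15], [132, 64, 20], [165, 80, 25], [198, 96, 30], [225, 110, 34], [236, 116, 36], [237, 116, 36], [237, 116, 36]], dr=[[0, 0, -0.02], [0, 0, -0.04], [0, 0, -0.06], [0, 0, -0.08], [0, 0, -0.08], [0, 0, -0.08], [0, 0, -0.08], [0, 0, -0.08], [0, 0, -0.08], [0, 0, -0.08]])

```text
time: 1.77
position: [0.5846, -0.0289, 0.2202]
tool_rot: [-2.224, -2.217, 0.002]
ft_force: [0.6, -0.8, -0.5]
grip_width: 1.001
grip_force: 0.0
```

```bash
python3 - <<'E'
from h import *
C,im=snap('wrist','w0.png'); s=get_state();print(s['position'],s['tool_rot'])
E
```

```text
[ 0.58442551 -0.0304916   0.22041937] [-2.22735644 -2.21513814  0.00228113]
```

View pics/w0.png

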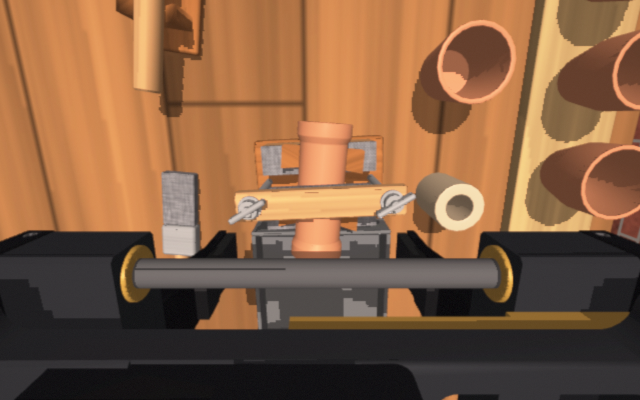

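The wrist view shows the stem's near collar at about (299–352, 128), the bar across it at y≈200, and the far end at about (293–342, 245). The stem leans slightly, from (326,128) to (318,245). The rod tip is at (147,90) and the brush at (180,215). Next I measure the edges.

```bash
python3 - <<'E'
from h import *
im=cv2.imread('pics/w0.png'); h=cv2.cvtColor(im,cv2.COLOR_BGR2HSV)
lab=cv2.cvtColor(im,cv2.COLOR_BGR2LAB)
for y in(129,150,170,228,245):
    print(y,[(x,*im[y,x,::-1]) for x in range(290,362,6)])
E
```

```text
129 [(290, np.uint8(184), np.uint8(119), np.uint8(71)), (296, np.uint8(176), np.uint8(114), np.uint8(69)), (302, np.uint8(214), np.uint8(133), np.uint8(93)), (308, np.uint8(236), np.uint8(154), np.uint8(107)), (314, np.uint8(244), np.uint8(164), np.uint8(114)), (320, np.uint8(249), np.uint8(176), np.uint8(123)), (326, np.uint8(250), np.uint8(182), np.uint8(129)), (332, np.uint8(247), np.uint8(172), np.uint8(119)), (338, np.uint8(242), np.uint8(161), np.uint8(112)), (344, np.uint8(228), np.uint8(146), np.uint8(101)), (350, np.uint8(186), np.uint8(115), np.uint8(81)), (356, np.uint8(218), np.uint8(141), np.uint8(84))]
150 [(290, np.uint8(203), np.uint8(122), np.uint8(67)), (296, np.uint8(209), np.uint8(126), np.uint8(70)), (302, np.uint8(192), np.uint8(120), np.uint8(82)), (308, np.uint8(232), np.uint8(150), np.uint8(104)), (314, np.uint8(244), np.uint8(165), np.uint8(114)), (320, np.uint8(248), np.uint8(173), np.uint8(121)), (326, np.uint8(249), np.uint8(176), np.uint8(124)), (332, np.uint8(245), np.uint8(166), np.uint8(115)), (338, np.uint8(235), np.uint8(153), np.uint8(106)), (344, 
[... 1312 characters left out ...]
.uint8(119), np.uint8(65)), (356, np.uint8(181), np.uint8(114), np.uint8(73))]
245 [(290, np.uint8(138), np.uint8(127), np.uint8(123)), (296, np.uint8(226), np.uint8(143), np.uint8(100)), (302, np.uint8(242), np.uint8(162), np.uint8(113)), (308, np.uint8(249), np.uint8(175), np.uint8(121)), (314, np.uint8(252), np.uint8(192), np.uint8(137)), (320, np.uint8(251), np.uint8(185), np.uint8(131)), (326, np.uint8(247), np.uint8(170), np.uint8(118)), (332, np.uint8(238), np.uint8(155), np.uint8(108)), (338, np.uint8(205), np.uint8(126), np.uint8(89)), (344, np.uint8(141), np.uint8(133), np.uint8(130)), (350, np.uint8(86), np.uint8(81), np.uint8(80)), (356, np.uint8(80), np.uint8(76), np.uint8(74))]
```

```bash
cat >> h.py <<'E'
def stem(C,im,rows,x0=270,x1=380,z=.085):
    "bore axis at height z: bisector of the planes through the two silhouette edges"
    a=cv2.GaussianBlur(im,(3,3),0).astype(float); m=((a[...,2]/a[...,1]>.63)&(a[...,0]-a[...,2]>55)&(a[...,0]/a[...,1]<1.75)).astype(np.uint8)
    L=[];Rr=[]
    for y in rows:
        xs=np.flatnonzero(m[y,x0:x1])+x0
        if len(xs)<20: continue
        g=np.split(xs,np.flatnonzero(np.diff(xs)>2)+1); g=max(g,key=len); L.append((g[0]-.5,y)); Rr.append((g[-1]+.5,y))
    f,cx,cy,Rm,o=C; ns=[]
    for E in(L,Rr):
        E=np.array(E); k=np.median(E[:,0]-np.polyval(np.polyfit(E[:,1],E[:,0],1),E[:,1])); p=np.polyfit(E[:,1],E[:,0],1)
        r=E[:,0]-np.polyval(p,E[:,1]); p=np.polyfit(E[abs(r)<2,1],E[abs(r)<2,0],1)
        d=[ray(C,(np.polyval(p,y),y))[1] for y in(rows[0],rows[-1])]; n=np.cross(*d); ns.append(n/np.linalg.norm(n)); print('edge',p.round(4),'rms',r.std().round(2),len(E))
    n=ns[0]+ns[1]
    if np.dot(ns[0],ns[1])<0: n=ns[0]-ns[1]
    h=np.array([0,0,z])-o   # points: n.(p-o)=0, p.z=z ; p=(x,y,z)
    # x = x0 + k*y
    k=-n[1]/n[0]; xb=(n@o-n[2]*z)/n[0]
    print('axis x = %.4f + %.4f*y ; at y=-.035 x=%.4f; push yaw from -y (toward +x): %.4f rad'%(xb,k,xb-.035*k,np.arctan(-k))); return xb,k
E
python3 - <<'E'
from h import *
C=cam('wrist'); im=cv2.imread('pics/w0.png')[:,:,::-1].copy()
stem(C,im,range(143,178)); stem(C,im,list(range(225,233)))
for p in[(326,123),(326,126),(318,254),(318,256)]: print(p,onz(C,p,.085+.0255).round(4))
C2=cam('top'); print('tray/near in top again')
for p in[(237,194),(260,188),(404,188),(256,143),(384,137)]: print(p,onz(C,p,.0).round(4),onz(C,p,.125).round(4))
E
```

```text
edge [-7.540000e-02  3.107981e+02] rms 3.59 35
edge [-7.340000e-02  3.577852e+02] rms 2.97 35
axis x = 0.5912 + 0.0750*y ; at y=-.035 x=0.5886; push yaw from -y (toward +x): -0.0748 rad
edge [-1.905000e-01  3.385238e+02] rms 0.24 8
edge [-2.319000e-01  3.929638e+02] rms 1.41 8
axis x = 0.6002 + 0.2042*y ; at y=-.035 x=0.5930; push yaw from -y (toward +x): -0.2014 rad
(326, 123) [0.5939 0.0349 0.1105]
(326, 126) [0.5939 0.0325 0.1105]
(318, 254) [ 0.5866 -0.085   0.1105]
(318, 256) [ 0.5866 -0.087   0.1105]
tray/near in top again
(237, 194) [ 0.4857 -0.0529  0.    ] [ 0.518 -0.023  0.125]
(260, 188) [ 0.5149 -0.0454  0.    ] [ 0.5378 -0.0178  0.125 ]
(404, 188) [ 0.6943 -0.0463  0.    ] [ 0.6595 -0.0185  0.125 ]
(256, 143) [0.5129 0.01   0.    ] [0.5365 0.0197 0.125 ]
(384, 137) [0.6664 0.0162 0.    ] [0.6405 0.0239 0.125 ]
```

```bash
python3 - <<'E'
from h import *
im=cv2.imread('pics/w0.png')[:,:,::-1]
a=cv2.GaussianBlur(im,(3,3),0).astype(float); m=((a[...,2]/a[...,1]>.63)&(a[...,0]-a[...,2]>55)&(a[...,0]/a[...,1]<1.75))
for y in list(range(122,186,2))+list(range(212,260,2)):
    xs=np.flatnonzero(m[y,270:380])+270; 
    g=max(np.split(xs,np.flatnonzero(np.diff(xs)>2)+1),key=len); print(y,g[0] if len(g) else 0,g[-1] if len(g) else 0,end=' | ')
E
```

```text
122 297 331 | 124 297 351 | 126 297 352 | 128 297 352 | 130 297 351 | 132 297 352 | 134 297 351 | 136 298 351 | 138 299 350 | 140 300 375 | 142 299 348 | 144 297 347 | 146 300 347 | 148 300 354 | 150 300 346 | 152 300 346 | 154 300 346 | 156 300 346 | 158 299 345 | 160 299 345 | 162 299 345 | 164 299 345 | 166 299 345 | 168 298 345 | 170 299 346 | 172 299 349 | 174 298 345 | 176 298 344 | 178 298 344 | 180 298 344 | 182 298 344 | 184 297 337 | 212 270 375 | 214 270 375 | 216 270 372 | 218 270 341 | 220 296 340 | 222 294 340 | 224 296 340 | 226 296 341 | 228 296 339 | 230 295 339 | 232 295 339 | 234 295 339 | 236 294 338 | 238 293 338 | 240 292 339 | 242 292 340 | 244 292 340 | 246 292 341 | 248 292 340 | 250 292 340 | 252 292 339 | 254 293 339 | 256 295 338 | 258 0 0 |
```

```bash
python3 - <<'E'
s=open('h.py').read()
i=s.index("        E=np.array(E); k="); j=s.index("        d=[ray(C,(np")
s=s[:i]+"""        E=np.array(E,np.float32); v=cv2.fitLine(E,cv2.DIST_WELSCH,0,.01,.001).ravel(); p=np.array([v[0]/v[1],v[2]-v[3]*v[0]/v[1]]); r=E[:,0]-np.polyval(p,E[:,1])
        p=np.polyfit(E[abs(r)<1.2,1],E[abs(r)<1.2,0],1); r=r[abs(r)<1.2]
"""+s[j:]
open('h.py','w').write(s)
E
python3 - <<'E'
from h import *
C=cam('wrist'); im=cv2.imread('pics/w0.png')[:,:,::-1].copy()
stem(C,im,list(range(146,183))+list(range(220,238)))
stem(C,im,list(range(126,134))+list(range(244,251)))
C=cam('top'); im=cv2.imread('pics/top0.png')[:,:,::-1].copy()
# rod mask in top view: pale yellow
a=im.astype(int); m=((a[...,0]>200)&(a[...,1]>165)&(a[...,2]<190)&(a[...,2]>90)).astype(np.uint8); m[:,:225]=0;m[:205]=0;m[235:]=0;m[:,330:]=0
ys,xs=np.nonzero(m); print(len(xs),xs.min(),xs.max(),ys.min(),ys.max())
k=xs>245; v=cv2.fitLine(np.c_[xs[k],ys[k]].astype(np.float32),cv2.DIST_L2,0,.01,.01).ravel(); print(v)
y=lambda x:v[3]+(x-v[2])*v[1]/v[0]
for x in(227.9,316): print(onz(C,(x,y(x)),.047+.004).round(4))
E
```

```text
edge [-5.940000e-02  3.082719e+02] rms 0.41 55
edge [-9.040000e-02  3.604842e+02] rms 0.36 55
axis x = 0.5912 + 0.0755*y ; at y=-.035 x=0.5886; push yaw from -y (toward +x): -0.0753 rad
edge [-4.25e-02  3.02e+02] rms 0.09 15
edge [-9.970000e-02  3.652857e+02] rms 0.38 15
axis x = 0.5911 + 0.0718*y ; at y=-.035 x=0.5885; push yaw from -y (toward +x): -0.0716 rad
517 228 314 206 229
[9.7882038e-01 2.0472094e-01 2.7977618e+02 2.2006190e+02]
[0.456  0.3348 0.051 ]
[0.4131 0.0656 0.051 ]
```

```bash
python3 - <<'E'
from h import *
mv([.440,.236,.16],81)
E
```

```text
t 1.82 pos [ 0.5844 -0.0305  0.2204] mm [ 265.7 -145.8   60.4] dr [-0.001  0.001  0.152]
```

>>> send_rows(xyz=[[33, -18, 0], [67, -36, 5], [100, -55, 15], [133, -73, 25], [167, -91, 35], [200, -110, 45], [233, -128, 53], [255, -140, 58], [265, -146, 60], [265, -146, 60]], dr=[[0, 0, 0.02], [0, 0, 0.04], [0, 0, 0.06], [0, 0, 0.08], [0, 0, 0.1], [0, 0, 0.12], [0, 0, 0.14], [0, 0, 0.152], [0, 0, 0.152], [0, 0, 0.152]])

```text
time: 2.65
position: [0.4391, 0.237, 0.1608]
tool_rot: [2.385, 2.044, -0.001]
ft_force: [0.2, -0.3, 0.1]
grip_width: 1.0
grip_force: 0.0
```

```bash
python3 - <<'E'
from h import *
C,im=snap('wrist','w1.png'); s=get_state();print(s['position'],s['tool_rot'])
a=im.astype(int)
for y in(20,80,140,200): print(y,[(x,*a[y,x]) for x in range(270,370,9)])
E
```

```text
[0.44064472 0.23510861 0.16103036] [ 2.38741315e+00  2.03962220e+00 -4.12634624e-04]
20 [(270, np.int64(188), np.int64(122), np.int64(73)), (279, np.int64(172), np.int64(112), np.int64(68)), (288, np.int64(183), np.int64(119), np.int64(71)), (297, np.int64(183), np.int64(119), np.int64(71)), (306, np.int64(178), np.int64(116), np.int64(70)), (315, np.int64(170), np.int64(111), np.int64(65)), (324, np.int64(69), np.int64(41), np.int64(25)), (333, np.int64(109), np.int64(63), np.int64(38)), (342, np.int64(114), np.int64(66), np.int64(39)), (351, np.int64(112), np.int64(65), np.int64(40)), (360, np.int64(111), np.int64(64), np.int64(40)), (369, np.int64(112), np.int64(64), np.int64(39))]
80 [(270, np.int64(128), np.int64(84), np.int64(50)), (279, np.int64(190), np.int64(124), np.int64(74)), (288, np.int64(185), np.int64(120), np.int64(72)), (297, np.int64(182), np.int64(120), np.int64(71)), (306, np.int64(184), np.int64(120), np.int64(72)), (315, np.int64(179), np.int64(118), np.int64(71)), (324, np.int64(170), np.int64(113), np.int64(67)), (333, np.int64(183), np.int64(119), np.int64(7
[... 744 characters left out ...]
 np.int64(121), np.int64(72)), (369, np.int64(186), np.int64(121), np.int64(72))]
200 [(270, np.int64(215), np.int64(140), np.int64(83)), (279, np.int64(213), np.int64(138), np.int64(83)), (288, np.int64(218), np.int64(131), np.int64(71)), (297, np.int64(204), np.int64(123), np.int64(67)), (306, np.int64(206), np.int64(146), np.int64(96)), (315, np.int64(248), np.int64(197), np.int64(128)), (324, np.int64(240), np.int64(181), np.int64(117)), (333, np.int64(203), np.int64(123), np.int64(67)), (342, np.int64(204), np.int64(122), np.int64(67)), (351, np.int64(180), np.int64(117), np.int64(70)), (360, np.int64(186), np.int64(120), np.int64(73)), (369, np.int64(189), np.int64(122), np.int64(73))]
```

View pics/w1.png

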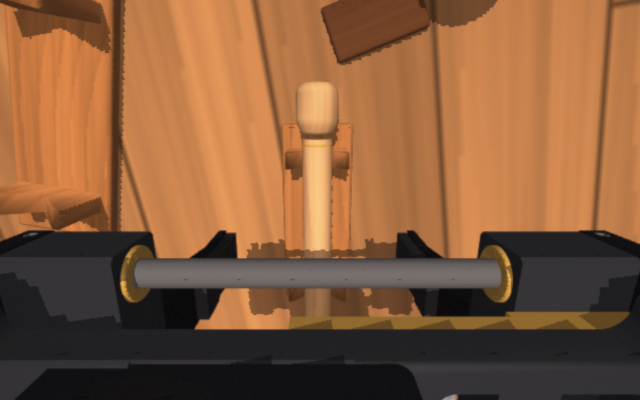

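The rod runs straight down the image centre, x≈317, with the knob end at y≈82 and the rear notch block at y≈160. The gripper is aligned over it.

```bash
python3 - <<'E'
from h import *
C=cam('wrist'); im=cv2.imread('pics/w1.png')[:,:,::-1].astype(int)
m=(im[...,1]/im[...,0]>.685)
for y in(84,88,100,146,150,156,176,190,205,220,235):
    xs=np.flatnonzero(m[y,285:350]&(im[y,285:350,0]>150))+285; print(y,xs.min() if len(xs) else 0,xs.max() if len(xs) else 0,end=' | ')
t=onz(C,(317.5,83),.05); d=np.array([-np.cos(np.radians(81)),-np.sin(np.radians(81)),0])
print('\ntail',t.round(4),'grip',(t+.1*d).round(4)); 
a,b=onz(C,(317.5,150),.058),onz(C,(317.5,230),.058); print(a.round(4),b.round(4),np.degrees(np.arctan2(*(a-b)[1::-1])))
g=t+.1*d; mv([g[0],g[1],.045],81)
E
```

```text
84 300 332 | 88 297 336 | 100 297 337 | 146 304 330 | 150 303 331 | 156 303 330 | 176 303 330 | 190 304 330 | 205 304 330 | 220 304 330 | 235 304 330 | 
tail [0.4579 0.3311 0.05  ] grip [0.4423 0.2324 0.05  ]
[0.4495 0.2778 0.058 ] [0.4384 0.2072 0.058 ] 81.07374450803114
t 2.7 pos [0.4406 0.2351 0.161 ] mm [ -2.3   1.9 116. ] dr [0.001 0.001 0.   ]
```

>>> send_rows(xyz=[[-1, 1, 15], [-2, 1, 35], [-2, 1, 55], [-2, 1, 75], [-2, 1, 92], [-2, 1, 105], [-2, 1, 112], [-2, 1, 115], [-2, 1, 116], [-2, 1, 116]], dr=[[0, 0, 0], [0, 0, 0], [0, 0, 0], [0, 0, 0], [0, 0, 0], [0, 0, 0], [0, 0, 0], [0, 0, 0], [0, 0, 0], [0, 0, 0]])

```text
time: 3.53
position: [0.4417, 0.234, 0.0454]
tool_rot: [2.389, 2.039, 0.001]
ft_force: [-0.5, 0.5, 0.1]
grip_width: 1.001
grip_force: 0.0
```

>>> send_rows(xyz=[[0, 0, 0], [0, 0, 0], [0, 0, 0], [0, 0, 0], [0, 0, 0], [0, 0, 0], [0, 0, 0], [0, 0, 0], [0, 0, 0], [0, 0, 0]], dr=[[0, 0, 0], [0, 0, 0], [0, 0, 0], [0, 0, 0], [0, 0, 0], [0, 0, 0], [0, 0, 0], [0, 0, 0], [0, 0, 0], [0, 0, 0]], jaw=15, grip_force=35)

```text
time: 4.37
position: [0.4409, 0.2341, 0.0448]
tool_rot: [2.389, 2.04, -0.0]
ft_force: [-0.7, -0.6, 0.5]
grip_width: 0.327
grip_force: 0.0
```

>>> send_rows(xyz=[[0, 0, 0], [0, 0, 0], [0, 0, 0], [0, 0, 0], [0, 0, -5], [0, 0, -12], [0, 0, -24], [0, 0, -38], [0, 0, -50], [0, 0, -56]], dr=[[0, 0, 0], [0, 0, 0], [0, 0, 0], [0, 0, 0], [0, 0, 0], [0, 0, 0], [0, 0, 0], [0, 0, 0], [0, 0, 0], [0, 0, 0]])

```text
time: 5.2
position: [0.4425, 0.2347, 0.1034]
tool_rot: [2.388, 2.039, 0.006]
ft_force: [0.1, 0.5, -1.5]
grip_width: 0.264
grip_force: 34.2
```

```bash
python3 - <<'E'
from h import *
s=get_state(); print(s['position'].round(4),s['ft_force'].round(2),s['torque'].round(3),s['grip_width']*87,s['grip_force'])
C,im=snap('wrist','w2.png'); Cs,ims=snap('side','s2.png'); Ct,imt=snap('top','t2.png')
import cv2
o=np.zeros((400+200,800,3),np.uint8); o[:400,:640]=ims[:,:,::-1]; 
o=np.vstack([cv2.resize(ims[100:300,200:460,::-1],(520,400)),np.zeros((200,520,3),np.uint8)]); o[400:,:320]=cv2.resize(im[:,:,::-1],(320,200)); o[400:,320:]=imt[120:320,200:400,::-1]
cv2.imwrite('pics/m2.png',o)
E
```

```text
[0.4425 0.2347 0.1034] [ 0.13  0.51 -1.49] [ 0.029 -0.15  -0.008] 22.977994747933913 34.20311635360122
```

View pics/m2.png

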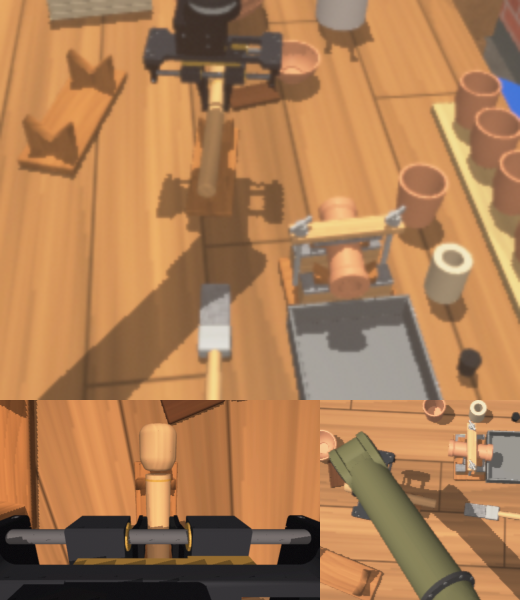

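The rod is held and lifted. The side view shows it level-looking with the tip at crop (207,188), and the wrist view shows it straight in the jaws. Next I move to a standoff before the bore.

```bash
python3 - <<'E'
from h import *
mv([.6091,.2444,.083],85.8)
E
```

```text
t 5.35 pos [0.4416 0.2341 0.1016] mm [ 36.4 163.8  18.9] dr [ 0.002 -0.    -0.084]
```

>>> send_rows(xyz=[[2, 8, 0], [6, 26, 0], [11, 50, 0], [17, 76, 0], [23, 102, 2], [28, 126, 6], [32, 146, 12], [35, 158, 16], [36, 163, 18], [36, 164, 18]], dr=[[0, 0, -0.01], [0, 0, -0.02], [0, 0, -0.03], [0, 0, -0.04], [0, 0, -0.05], [0, 0, -0.06], [0, 0, -0.07], [0, 0, -0.08], [0, 0, -0.084], [0, 0, -0.084]])

```text
time: 6.18
position: [0.6087, 0.2435, 0.0806]
tool_rot: [-2.3, -2.137, 0.004]
ft_force: [-0.2, -0.9, -1.1]
grip_width: 0.268
grip_force: 34.2
```

```bash
python3 - <<'E'
from h import *
mv([.6091,.2444,.083],85.8)
C,im=snap('side','s3.png'); Ct,it=snap('top','t3.png'); mv([.6091,.2444,.083],85.8)
print(proj(C,[.5966,.075,.085]),proj(Ct,[.5966,.075,.085]))
o=np.zeros((600,800,3),np.uint8); o[:,:]=0
o[:400,:600]=cv2.resize(im[150:250,310:460,::-1],(600,400),interpolation=cv2.INTER_CUBIC); o[400:,:400]=cv2.resize(it[140:190,290:390,::-1],(400,200),interpolation=cv2.INTER_CUBIC)
cv2.imwrite('pics/m3.png',o)
E
```

```text
t 6.18 pos [0.6087 0.2435 0.0806] mm [ 1.   0.3 -2.4] dr [-0.003  0.001 -0.   ]
t 6.28 pos [0.6077 0.2442 0.082 ] mm [ 0.3  1.3 -1. ] dr [-0.002  0.     0.001]
[366.83981428 193.71193511] [315.9602019  165.66872029]
```

View pics/m3.png

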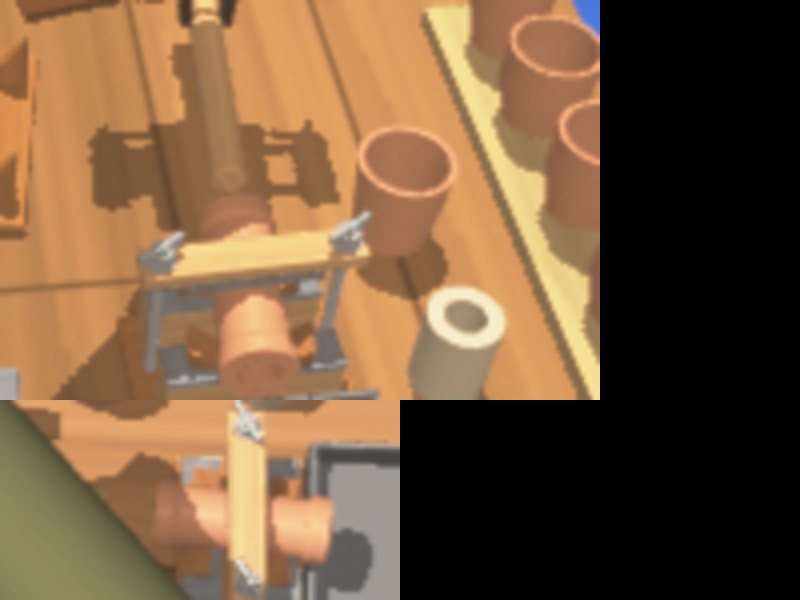

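```bash
python3 - <<'E'
from h import *
C,im=snap('wrist','w3.png'); a=im.astype(int); s=get_state(); A=R.from_rotvec(s['tool_rot'])
L=[]
for y in range(40,232,12):
    xs=np.flatnonzero((a[y,270:360,1]/a[y,270:360,0]>.672)&(a[y,270:360,0]>120))+270
    if len(xs)<10: print(y,'-');continue
    g=max(np.split(xs,np.flatnonzero(np.diff(xs)>2)+1),key=len); c=(g[0]+g[-1])/2; q=A.inv().apply(onz(C,(c,y),.085)-s['position'])*1000; print(y,g[0],g[-1],q.round(1))
for i in range(4): print(get_state()['position'].round(4),get_state()['ft_force'].round(1))
E
```

```text
40 -
52 288 343 [100.3   0.8  -2.5]
64 279 352 [95.   0.8 -2.5]
76 278 352 [89.6  0.6 -2.5]
88 279 352 [84.1  0.8 -2.5]
100 279 351 [78.5  0.6 -2.5]
112 280 351 [72.8  0.8 -2.5]
124 282 349 [67.   0.8 -2.5]
136 289 342 [61.   0.8 -2.5]
148 291 341 [55.   1.  -2.5]
160 291 341 [48.8  1.  -2.5]
172 291 340 [42.6  0.8 -2.4]
184 292 340 [36.2  1.  -2.4]
196 292 340 [29.7  1.  -2.4]
208 292 340 [23.   1.  -2.4]
220 292 339 [16.2  0.7 -2.4]
[0.6076 0.2444 0.0826] [ 0.1  0.7 -2.1]
[0.6076 0.2444 0.0826] [ 0.1  0.7 -2.1]
[0.6076 0.2444 0.0826] [ 0.1  0.7 -2.1]
[0.6076 0.2444 0.0826] [ 0.1  0.7 -2.1]
```

>>> send_rows(xyz=[[-4, 0.5, 0], [-9, 0.5, 0], [-14, 0.5, 0], [-19, 0.5, 0], [-23, 0.5, 0], [-26, 0.5, 0], [-28, 0.5, 0], [-29, 0.5, 0], [-29.5, 0.5, 0], [-30, 0.5, 0]], dr=[[0, 0, 0], [0, 0, 0], [0, 0, 0], [0, 0, 0], [0, 0, 0], [0, 0, 0], [0, 0, 0], [0, 0, 0], [0, 0, 0], [0, 0, 0]], grip_force=22)

```text
time: 7.17
position: [0.6068, 0.2143, 0.0828]
tool_rot: [-2.301, -2.139, -0.0]
ft_force: [-0.2, 1.4, -1.6]
grip_width: 0.267
grip_force: 21.5
```

>>> send_rows(xyz=[[-0.5, 0, 0], [-1, 0, 0], [-1.5, 0, 0], [-2, 0, 0], [-2.5, 0, 0], [-3, 0, 0], [-3.5, 0, 0], [-4, 0, 0], [-4.5, 0, 0], [-5, 0, 0]], dr=[[0, 0, 0], [0, 0, 0], [0, 0, 0], [0, 0, 0], [0, 0, 0], [0, 0, 0], [0, 0, 0], [0, 0, 0], [0, 0, 0], [0, 0, 0]])

```text
time: 8.0
position: [0.6065, 0.209, 0.0828]
tool_rot: [2.301, 2.139, -0.0]
ft_force: [0.3, 0.6, -0.7]
grip_width: 0.271
grip_force: 21.5
```

```bash
cat >> h.py <<'E'
def st():
    s=get_state(); y=s['position'][1]; A=R.from_rotvec(s['tool_rot'])
    print('t',round(s['time'],2),s['position'].round(4),'F',s['ft_force'].round(1),'T',s['torque'].round(2),'lat mm',round((s['position'][0]-.5901-.0735*y)*1000,1),'grip',s['grip_width']*87,s['grip_force'],'toolF',A.inv().apply(s['ft_force']).round(1)); mv([.5901+.0735*y,y,.083],85.8)
E
python3 - <<'E'
from h import *
st()
E
```

```text
t 8.0 [0.6065 0.209  0.0828] F [ 0.3  0.6 -0.7] T [ 0.03 -0.08 -0.  ] lat mm 1.0 grip 23.550441544772383 21.456188717857003 toolF [0.6 0.3 0.7]
t 8.0 pos [0.6065 0.209  0.0828] mm [-0.1 -1.  -0.2] dr [0. 0. 0.]
```

>>> send_rows(xyz=[[-0.5, -0.5, 0], [-1, -0.5, 0], [-1.5, -0.5, 0], [-2, -0.5, 0], [-2.5, -0.5, 0], [-3, -0.5, 0], [-3.5, -0.5, 0], [-4, -0.5, 0], [-4.5, -0.5, 0], [-5, -0.5, 0]], dr=[[0, 0, 0], [0, 0, 0], [0, 0, 0], [0, 0, 0], [0, 0, 0], [0, 0, 0], [0, 0, 0], [0, 0, 0], [0, 0, 0], [0, 0, 0]])

```text
time: 8.83
position: [0.6056, 0.2041, 0.0828]
tool_rot: [-2.301, -2.139, -0.0]
ft_force: [0.4, 0.5, -0.3]
grip_width: 0.273
grip_force: 21.5
```

```bash
python3 - <<'E'
from h import *
st()
E
```

```text
t 8.83 [0.6056 0.2041 0.0828] F [ 0.4  0.5 -0.3] T [ 0.04 -0.04 -0.02] lat mm 0.5 grip 23.769346991623284 21.46054624579847 toolF [0.6 0.4 0.3]
t 8.83 pos [0.6056 0.2041 0.0828] mm [-0.  -0.5 -0.2] dr [-0. -0.  0.]
```

>>> send_rows(xyz=[[-0.5, -0.3, 0], [-1, -0.3, 0], [-1.5, -0.3, 0], [-2, -0.3, 0], [-2.5, -0.3, 0], [-3, -0.3, 0], [-3.5, -0.3, 0], [-4, -0.3, 0], [-4.5, -0.3, 0], [-5, -0.3, 0]], dr=[[0, 0, 0], [0, 0, 0], [0, 0, 0], [0, 0, 0], [0, 0, 0], [0, 0, 0], [0, 0, 0], [0, 0, 0], [0, 0, 0], [0, 0, 0]])

```text
time: 9.67
position: [0.605, 0.1991, 0.0828]
tool_rot: [2.301, 2.139, -0.0]
ft_force: [0.5, 0.9, -1.8]
grip_width: 0.273
grip_force: 21.5
```

```bash
python3 - <<'E'
from h import *
st()
E
```

```text
t 9.67 [0.605  0.1991 0.0828] F [ 0.5  0.9 -1.8] T [ 0.02 -0.08  0.01] lat mm 0.2 grip 23.71876487024068 21.46764856763184 toolF [0.9 0.4 1.8]
t 9.67 pos [0.605  0.1991 0.0828] mm [-0.  -0.2 -0.2] dr [0. 0. 0.]
```

>>> send_rows(xyz=[[-0.6, -0.2, 0], [-1.2, -0.2, 0], [-1.8, -0.2, 0], [-2.4, -0.2, 0], [-3, -0.2, 0], [-3.6, -0.2, 0], [-4.2, -0.2, 0], [-4.8, -0.2, 0], [-5.4, -0.2, 0], [-6, -0.2, 0]], dr=[[0, 0, 0], [0, 0, 0], [0, 0, 0], [0, 0, 0], [0, 0, 0], [0, 0, 0], [0, 0, 0], [0, 0, 0], [0, 0, 0], [0, 0, 0]])

```text
time: 10.5
position: [0.6043, 0.1931, 0.0828]
tool_rot: [2.301, 2.139, -0.0]
ft_force: [0.3, 0.7, -0.8]
grip_width: 0.274
grip_force: 21.5
```

```bash
python3 - <<'E'
from h import *
st()
C,im=snap('side','s4.png'); print(proj(C,[.59,.024,.085]))
o=cv2.resize(im[150:250,330:450,::-1],(720,600),interpolation=cv2.INTER_CUBIC); cv2.imwrite('pics/m4.png',o)
E
```

```text
t 10.5 [0.6043 0.1931 0.0828] F [ 0.3  0.7 -0.8] T [ 0.05 -0.12 -0.05] lat mm 0.0 grip 23.84174663545868 21.46677282638848 toolF [0.7 0.2 0.8]
t 10.5 pos [0.6043 0.1931 0.0828] mm [-0.  -0.  -0.2] dr [-0.  0.  0.]
[367.97519504 207.55651222]
```

View pics/m4.png

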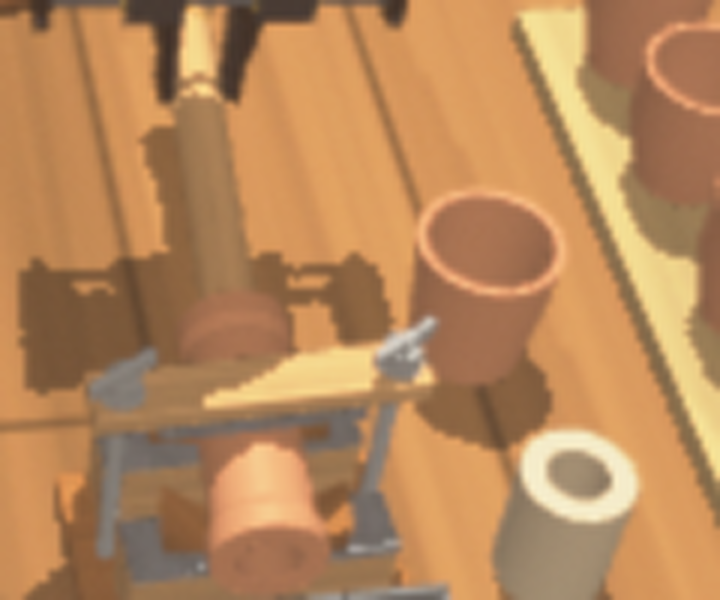

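The rod's shaft runs to the near collar at crop (232,295), and the collar's centre is at (236,325). It is entering the bore with hardly any force, so I go on slowly.

>>> send_rows(xyz=[[-0.8, 0, 0], [-1.6, 0, 0], [-2.4, 0, 0], [-3.2, 0, 0], [-4, 0, 0], [-4.8, 0, 0], [-5.6, 0, 0], [-6.4, 0, 0], [-7.2, 0, 0], [-8, 0, 0]], dr=[[0, 0, 0], [0, 0, 0], [0, 0, 0], [0, 0, 0], [0, 0, 0], [0, 0, 0], [0, 0, 0], [0, 0, 0], [0, 0, 0], [0, 0, 0]])

```text
time: 11.38
position: [0.6037, 0.1852, 0.0828]
tool_rot: [2.301, 2.139, -0.0]
ft_force: [-0.3, -0.2, -1.2]
grip_width: 0.268
grip_force: 21.5
```

```bash
python3 - <<'E'
from h import *
st()
E
```

```text
t 11.38 [0.6037 0.1852 0.0828] F [-0.3 -0.2 -1.2] T [-0.02 -0.05 -0.04] lat mm 0.0 grip 23.333207783550005 21.466577081009746 toolF [-0.2 -0.3  1.2]
t 11.38 pos [0.6037 0.1852 0.0828] mm [-0.  -0.  -0.2] dr [-0.  0.  0.]
```

>>> send_rows(xyz=[[-1, 0, 0], [-2, 0, 0], [-3, 0, 0], [-4, 0, 0], [-5, 0, 0], [-6, 0, 0], [-7, 0, 0], [-8, 0, 0], [-9, 0, 0], [-10, 0, 0]], dr=[[0, 0, 0], [0, 0, 0], [0, 0, 0], [0, 0, 0], [0, 0, 0], [0, 0, 0], [0, 0, 0], [0, 0, 0], [0, 0, 0], [0, 0, 0]])

```text
time: 12.22
position: [0.603, 0.1751, 0.0828]
tool_rot: [2.301, 2.139, -0.0]
ft_force: [-0.0, 0.2, -1.5]
grip_width: 0.272
grip_force: 21.5
```

```bash
python3 - <<'E'
from h import *
st()
E
```

```text
t 12.22 [0.603  0.1751 0.0828] F [-0.   0.2 -1.5] T [ 0.02 -0.08  0.  ] lat mm 0.0 grip 23.62926916225097 21.46658230572939 toolF [ 0.2 -0.1  1.5]
t 12.22 pos [0.603  0.1751 0.0828] mm [-0.  -0.  -0.2] dr [-0.  0.  0.]
```

>>> send_rows(xyz=[[-1.2, 0, 0], [-2.4, 0, 0], [-3.6, 0, 0], [-4.8, 0, 0], [-6, 0, 0], [-7.2, 0, 0], [-8.4, 0, 0], [-9.6, 0, 0], [-10.8, 0, 0], [-12, 0, 0]], dr=[[0, 0, 0], [0, 0, 0], [0, 0, 0], [0, 0, 0], [0, 0, 0], [0, 0, 0], [0, 0, 0], [0, 0, 0], [0, 0, 0], [0, 0, 0]], grip_force=30)

```text
time: 13.05
position: [0.6021, 0.1632, 0.0828]
tool_rot: [2.301, 2.139, -0.0]
ft_force: [-0.1, 0.7, -1.2]
grip_width: 0.265
grip_force: 29.3
```

```bash
python3 - <<'E'
from h import *
st()
E
```

```text
t 13.05 [0.6021 0.1632 0.0828] F [-0.1  0.7 -1.2] T [ 0.04 -0.09 -0.05] lat mm 0.0 grip 23.01261977674673 29.310322478413582 toolF [ 0.7 -0.1  1.2]
t 13.05 pos [0.6021 0.1632 0.0828] mm [-0.  -0.  -0.2] dr [-0.  0.  0.]
```

>>> send_rows(xyz=[[-1.2, 0, 0], [-2.4, 0, 0], [-3.6, 0, 0], [-4.8, 0, 0], [-6, 0, 0], [-7.2, 0, 0], [-8.4, 0, 0], [-9.6, 0, 0], [-10.8, 0, 0], [-12, 0, 0]], dr=[[0, 0, 0], [0, 0, 0], [0, 0, 0], [0, 0, 0], [0, 0, 0], [0, 0, 0], [0, 0, 0], [0, 0, 0], [0, 0, 0], [0, 0, 0]])

```text
time: 13.88
position: [0.6012, 0.1545, 0.0834]
tool_rot: [-2.297, -2.139, -0.006]
ft_force: [0.1, 6.7, -0.8]
grip_width: 0.268
grip_force: 29.3
```

```bash
python3 - <<'E'
from h import *
st()
E
```

```text
t 13.88 [0.6012 0.1545 0.0834] F [ 0.1  6.7 -0.8] T [ 1.54 -0.12  0.07] lat mm -0.2 grip 23.30643571787379 29.331720639020205 toolF [ 6.7 -0.3  0.9]
t 13.88 pos [0.6012 0.1545 0.0834] mm [0.  0.2 0.4] dr [ 0.001 -0.004  0.002]
```

>>> send_rows(xyz=[[-0.8, 0, 0], [-1.6, 0, 0], [-2.4, 0, 0], [-3.2, 0, 0], [-4, 0, 0], [-4.8, 0, 0], [-5.6, 0, 0], [-6.4, 0, 0], [-7.2, 0, 0], [-8, 0, 0]], dr=[[0, 0, 0], [0, 0, 0], [0, 0, 0], [0, 0, 0], [0, 0, 0], [0, 0, 0], [0, 0, 0], [0, 0, 0], [0, 0, 0], [0, 0, 0]], grip_force=35)

```text
time: 14.72
position: [0.6006, 0.1507, 0.0841]
tool_rot: [-2.292, -2.141, -0.013]
ft_force: [0.2, 12.0, 0.4]
grip_width: 0.263
grip_force: 34.3
```

```bash
python3 - <<'E'
from h import *
st()
E
```

```text
t 14.72 [0.6006 0.1507 0.0841] F [ 0.2 12.   0.4] T [ 2.72 -0.17 -0.  ] lat mm -0.6 grip 22.839709277585555 34.266334511339664 toolF [12.  -0.6 -0.3]
t 14.72 pos [0.6006 0.1507 0.0841] mm [0.  0.6 1.1] dr [ 0.002 -0.009  0.005]
```

>>> send_rows(xyz=[[-0.8, 0.1, 0.2], [-1.6, 0.2, 0.4], [-2.4, 0.3, 0.6], [-3.2, 0.4, 0.8], [-4, 0.5, 1], [-4.8, 0.6, 1], [-5.6, 0.6, 1], [-6.4, 0.6, 1], [-7.2, 0.6, 1], [-8, 0.6, 1]], dr=[[0, -0.002, 0.001], [0, -0.004, 0.002], [0, -0.006, 0.003], [0, -0.008, 0.004], [0, -0.009, 0.005], [0, -0.009, 0.005], [0, -0.009, 0.005], [0, -0.009, 0.005], [0, -0.009, 0.005], [0, -0.009, 0.005]])

```text
time: 15.55
position: [0.6007, 0.1425, 0.083]
tool_rot: [2.3, 2.138, 0.002]
ft_force: [1.1, 11.7, 0.1]
grip_width: 0.264
grip_force: 34.3
```

```bash
python3 - <<'E'
from h import *
st()
E
```

```text
t 15.55 [0.6007 0.1425 0.083 ] F [ 1.1 11.7  0.1] T [ 2.74 -0.25  0.04] lat mm 0.1 grip 22.98831038811252 34.27332155406475 toolF [11.8  0.2 -0.1]
t 15.55 pos [0.6007 0.1425 0.083 ] mm [-0.  -0.1  0. ] dr [ 0.002 -0.    -0.   ]
```

>>> send_rows(xyz=[[-1.1, 0, 0], [-2.4, 0, 0], [-3.8, 0, 0], [-5.3, 0, 0], [-6.8, 0, 0], [-8.3, 0, 0], [-9.8, 0, 0], [-11.3, 0, 0], [-12.8, 0, 0], [-14.3, 0, 0]], dr=[[0, 0, 0], [0, 0, 0], [0, 0, 0], [0, 0, 0], [0, 0, 0], [0, 0, 0], [0, 0, 0], [0, 0, 0], [0, 0, 0], [0, 0, 0]])

```text
time: 16.38
position: [0.5996, 0.1283, 0.0831]
tool_rot: [2.301, 2.138, 0.002]
ft_force: [0.4, 11.5, 0.2]
grip_width: 0.262
grip_force: 34.3
```

```bash
python3 - <<'E'
from h import *
st()
E
```

```text
t 16.38 [0.5996 0.1283 0.0831] F [ 0.4 11.5  0.2] T [ 2.81 -0.18  0.08] lat mm 0.1 grip 22.818285641656058 34.27039040252566 toolF [11.5 -0.4 -0.2]
t 16.38 pos [0.5996 0.1283 0.0831] mm [-0.  -0.1  0.1] dr [ 0.002 -0.     0.   ]
```

>>> send_rows(xyz=[[-1.5, 0, 0], [-3, 0, 0], [-4.5, 0, 0], [-6, 0, 0], [-7.5, 0, 0], [-9, 0, 0], [-10.5, 0, 0], [-12, 0, 0], [-13.5, 0, 0], [-15, 0, 0]], dr=[[0, 0, 0], [0, 0, 0], [0, 0, 0], [0, 0, 0], [0, 0, 0], [0, 0, 0], [0, 0, 0], [0, 0, 0], [0, 0, 0], [0, 0, 0]])

```text
time: 17.22
position: [0.5985, 0.1131, 0.0832]
tool_rot: [2.3, 2.138, 0.002]
ft_force: [-0.0, 11.5, -0.6]
grip_width: 0.266
grip_force: 34.3
```

```bash
python3 - <<'E'
from h import *
st()
E
```

```text
t 17.22 [0.5985 0.1131 0.0832] F [-0.  11.5 -0.6] T [ 2.63 -0.22  0.01] lat mm 0.1 grip 23.129124201158326 34.265695698559284 toolF [11.5 -0.9  0.6]
t 17.22 pos [0.5985 0.1131 0.0832] mm [-0.  -0.1  0.2] dr [ 0.002  0.    -0.   ]
```

>>> send_rows(xyz=[[-1.5, 0, 0], [-3, 0, 0], [-4.5, 0, 0], [-6, 0, 0], [-7.5, 0, 0], [-9, 0, 0], [-10.5, 0, 0], [-12, 0, 0], [-13.5, 0, 0], [-15, 0, 0]], dr=[[0, 0, 0], [0, 0, 0], [0, 0, 0], [0, 0, 0], [0, 0, 0], [0, 0, 0], [0, 0, 0], [0, 0, 0], [0, 0, 0], [0, 0, 0]])

```text
time: 18.05
position: [0.5974, 0.0981, 0.0832]
tool_rot: [2.3, 2.137, 0.001]
ft_force: [0.6, 11.3, -0.1]
grip_width: 0.265
grip_force: 34.3
```

```bash
python3 - <<'E'
from h import *
st()
E
```

```text
t 18.05 [0.5974 0.0981 0.0832] F [ 0.6 11.3 -0.1] T [ 2.44 -0.21  0.13] lat mm 0.1 grip 23.095045382300754 34.265484530478716 toolF [11.3 -0.2  0.1]
t 18.05 pos [0.5974 0.0981 0.0832] mm [-0.  -0.1  0.2] dr [ 0.002  0.    -0.   ]
```

>>> send_rows(xyz=[[-1.2, 0, 0], [-2.4, 0, 0], [-3.6, 0, 0], [-4.8, 0, 0], [-6, 0, 0], [-7.2, 0, 0], [-8.4, 0, 0], [-9.6, 0, 0], [-10.8, 0, 0], [-12, 0, 0]], dr=[[0, 0, 0], [0, 0, 0], [0, 0, 0], [0, 0, 0], [0, 0, 0], [0, 0, 0], [0, 0, 0], [0, 0, 0], [0, 0, 0], [0, 0, 0]])

```text
time: 18.88
position: [0.5963, 0.0779, 0.0821]
tool_rot: [2.303, 2.127, -0.012]
ft_force: [-1.1, -0.0, -1.5]
grip_width: 0.263
grip_force: 34.2
```

```bash
python3 - <<'E'
from h import *
st()
C,im=snap('side','s5.png'); Ct,it=snap('top','t5.png')
a=im[230:330,340:430].astype(int); ys,xs=np.nonzero(a.max(2)<45); print('dark px side',len(xs),xs.mean()+340 if len(xs) else 0,ys.mean()+230 if len(xs) else 0)
E
```

```text
t 18.88 [0.5963 0.0779 0.0821] F [-1.1 -0.  -1.5] T [ 0.01 -0.13 -0.03] lat mm 0.4 grip 22.857222880964216 34.2034325748682 toolF [-0.1 -1.1  1.5]
t 18.88 pos [0.5963 0.0779 0.0821] mm [-0.  -0.4 -0.9] dr [-0.     0.01  -0.006]
dark px side 0 0 0
```

```bash
python3 - <<'E'
from h import *
C,im=snap('side','s6.png')
cv2.imwrite('pics/m6.png',cv2.resize(im[190:320,330:430,::-1],(460,598),interpolation=cv2.INTER_CUBIC))
E
```

```text
(no output)
```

View pics/m6.png

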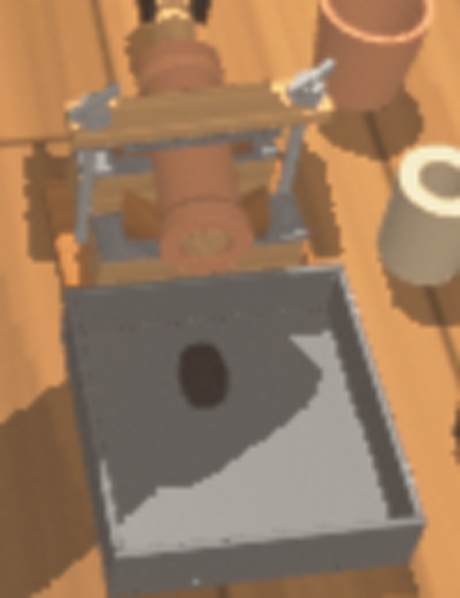

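The stopper lies on the tray floor at crop (203,375), well inside the walls, and the rod tip is visible in the far bore at (208,243). Now I draw the rod out.

>>> send_rows(xyz=[[1, -0.2, -0.4], [4, -0.4, -0.8], [9, -0.4, -0.8], [15, -0.4, -0.8], [22, -0.4, -0.8], [30, -0.4, -0.8], [38, -0.4, -0.8], [46, -0.4, -0.8], [54, -0.4, -0.8], [60, -0.4, -0.8]], dr=[[0, 0.005, -0.003], [0, 0.01, -0.006], [0, 0.01, -0.006], [0, 0.01, -0.006], [0, 0.01, -0.006], [0, 0.01, -0.006], [0, 0.01, -0.006], [0, 0.01, -0.006], [0, 0.01, -0.006], [0, 0.01, -0.006]])

```text
time: 19.87
position: [0.6005, 0.1407, 0.0826]
tool_rot: [-2.298, -2.141, -0.002]
ft_force: [-0.4, 0.4, -1.2]
grip_width: 0.265
grip_force: 34.2
```

```bash
python3 - <<'E'
from h import *
st()
E
```

```text
t 19.87 [0.6005 0.1407 0.0826] F [-0.4  0.4 -1.2] T [-0.05 -0.09 -0.01] lat mm 0.0 grip 23.07795654450943 34.217318035662174 toolF [ 0.4 -0.4  1.2]
t 19.87 pos [0.6005 0.1407 0.0826] mm [-0.  -0.  -0.4] dr [-0.    -0.001  0.002]
```

>>> send_rows(xyz=[[5, 0, -0.2], [15, 0, -0.2], [26, 0, -0.2], [38, 0, -0.2], [50, 0, -0.2], [62, 0, -0.2], [74, 0, -0.2], [86, 0, -0.2], [96, 0, -0.2], [102, 0, -0.2]], dr=[[0, 0, 0], [0, 0, 0], [0, 0, 0], [0, 0, 0], [0, 0, 0], [0, 0, 0], [0, 0, 0], [0, 0, 0], [0, 0, 0], [0, 0, 0]])

```text
time: 20.7
position: [0.6076, 0.2431, 0.0829]
tool_rot: [-2.297, -2.141, -0.002]
ft_force: [-1.0, 0.3, -0.9]
grip_width: 0.264
grip_force: 34.2
```

```bash
python3 - <<'E'
from h import *
st(); C,im=snap('wrist','w4.png'); a=im.astype(int); s=get_state(); A=R.from_rotvec(s['tool_rot'])
for y in range(40,80,3):
    xs=np.flatnonzero((a[y,270:360,1]/a[y,270:360,0]>.672)&(a[y,270:360,0]>120)); print(y,len(xs),end=' ')
mv([.4413,.2341,.11],81)
E
```

```text
t 20.7 [0.6076 0.2431 0.0829] F [-1.   0.3 -0.9] T [ 0.   -0.07 -0.04] lat mm -0.4 grip 22.929885435791455 34.203706216067076 toolF [ 0.2 -1.   0.9]
t 20.7 pos [0.6076 0.2431 0.0829] mm [ 0.   0.4 -0.1] dr [-0.    -0.002  0.003]
40 0 43 0 46 15 49 49 52 56 55 63 58 68 61 71 64 74 67 75 70 75 73 75 76 75 79 75 t 20.75 pos [0.6074 0.2441 0.083 ] mm [ -21.4 -165.   -27.1] dr [-0.    -0.003  0.088]
```

>>> send_rows(xyz=[[0, -5, -6], [-2, -22, -14], [-6, -45, -22], [-10, -72, -27], [-14, -98, -27], [-17, -122, -27], [-19, -145, -27], [-21, -159, -27], [-21.4, -165, -27], [-21.4, -165, -27]], dr=[[0, 0, 0.01], [0, 0, 0.02], [0, 0, 0.03], [0, 0, 0.04], [0, 0, 0.055], [0, 0, 0.07], [0, 0, 0.08], [0, 0, 0.088], [0, 0, 0.088], [0, 0, 0.088]])

```text
time: 21.58
position: [0.4411, 0.2305, 0.1103]
tool_rot: [2.391, 2.036, 0.0]
ft_force: [-0.6, -0.2, -1.3]
grip_width: 0.263
grip_force: 34.2
```

>>> send_rows(xyz=[[0, 0, 0], [0, 0, 0], [0, 0, 5], [0, 0, 12], [0, 0, 20], [0, 0, 28], [0, 0, 34], [0, 0, 38], [0, 0, 40], [0, 0, 40]], dr=[[0, 0, 0], [0, 0, 0], [0, 0, 0], [0, 0, 0], [0, 0, 0], [0, 0, 0], [0, 0, 0], [0, 0, 0], [0, 0, 0], [0, 0, 0]])

```text
time: 22.42
position: [0.4414, 0.2312, 0.0692]
tool_rot: [-2.391, -2.036, 0.0]
ft_force: [-0.2, 0.6, -1.1]
grip_width: 0.264
grip_force: 34.2
```

```bash
python3 - <<'E'
from h import *
mv([.4413,.2341,.045],81); s=get_state(); print(s['ft_force'],s['torque'])
C,im=snap('side','s7.png');mv([.4413,.2341,.045],81)
E
```

```text
t 22.42 pos [0.4414 0.2312 0.0692] mm [ 2.8 -0.5 24.2] dr [-0.001 -0.001 -0.003]
[-0.16219418  0.56778917 -1.0526422 ] [ 0.04561976 -0.07924575 -0.01724652]
t 22.47 pos [0.4417 0.2314 0.0697] mm [ 2.6 -0.8 24.7] dr [-0.    -0.001 -0.003]
```

>>> send_rows(xyz=[[1, -0.5, 4], [2, -0.6, 8], [2.7, -0.6, 12], [2.7, -0.6, 15], [2.7, -0.6, 18], [2.7, -0.6, 20], [2.7, -0.6, 22], [2.7, -0.6, 23], [2.7, -0.6, 24], [2.7, -0.6, 24]], dr=[[0, 0, 0], [0, 0, 0], [0, 0, -0.003], [0, 0, -0.003], [0, 0, -0.003], [0, 0, -0.003], [0, 0, -0.003], [0, 0, -0.003], [0, 0, -0.003], [0, 0, -0.003]])

```text
time: 23.3
position: [0.4413, 0.2342, 0.0465]
tool_rot: [-2.388, -2.04, 0.001]
ft_force: [-3.3, -1.0, 5.0]
grip_width: 0.26
grip_force: 34.9
```

```bash
python3 - <<'E'
from h import *
mv([.4413,.2341,.045],81); s=get_state(); print(s['ft_force'],s['torque'])
E
```

```text
t 23.3 pos [0.4413 0.2342 0.0465] mm [-0.1  0.   1.5] dr [-0.001 -0.     0.   ]
[-3.25299427 -1.04595555  4.98336401] [-0.27117967  0.63547366 -0.01065522]
```

>>> send_rows(xyz=[[0, 0, 0], [0, 0, 0], [0, 0, 0], [0, 0, 0], [0, 0, 0], [0, 0, 0], [0, 0, 0], [0, 0, 0], [0, 0, 0], [0, 0, 0]], dr=[[0, 0, 0], [0, 0, 0], [0, 0, 0], [0, 0, 0], [0, 0, 0], [0, 0, 0], [0, 0, 0], [0, 0, 0], [0, 0, 0], [0, 0, 0]], jaw=70)

```text
time: 24.13
position: [0.4417, 0.2341, 0.0458]
tool_rot: [-2.388, -2.04, -0.001]
ft_force: [-0.1, -0.0, 0.2]
grip_width: 0.799
grip_force: 0.0
```

>>> send_rows(xyz=[[0, 0, 0], [0, 0, -3], [0, 0, -10], [0, 0, -22], [0, 0, -38], [0, 0, -56], [0, 0, -76], [0, 0, -96], [0, 0, -110], [0, 0, -116]], dr=[[0, 0, 0], [0, 0, 0], [0, 0, 0], [0, 0, 0], [0, 0, 0], [0, 0, 0], [0, 0, 0], [0, 0, 0], [0, 0, 0], [0, 0, 0]])

```text
time: 24.97
position: [0.443, 0.235, 0.1653]
tool_rot: [2.387, 2.04, 0.008]
ft_force: [0.9, 0.7, -0.5]
grip_width: 0.803
grip_force: 0.0
```

```bash
python3 - <<'E'
from h import *
mv([.4413,.2341,.16],81)
C,im=snap('wrist','w5.png'); a=im.astype(int); s=get_state(); A=R.from_rotvec(s['tool_rot']);m=(a[...,1]/a[...,0]>.685)&(a[...,0]>150)
for y in(80,82,84,88,100,146,156,176,190,205,220):
    xs=np.flatnonzero(m[y,280:355])+280; print(y,xs.min() if len(xs) else 0,xs.max() if len(xs) else 0,end=' | ')
C,i2=snap('side','s8.png'); cv2.imwrite('pics/m8.png',np.vstack([i2[100:320,150:470,::-1],im[:260,160:480,::-1]]))
E
```

```text
t 24.97 pos [0.443  0.235  0.1653] mm [-1.1 -1.5  5.2] dr [ 0.004 -0.003  0.   ]
80 0 0 | 82 297 325 | 84 294 327 | 88 292 330 | 100 291 331 | 146 298 325 | 156 298 325 | 176 298 325 | 190 299 325 | 205 299 325 | 220 299 325 |
```

View pics/m8.png

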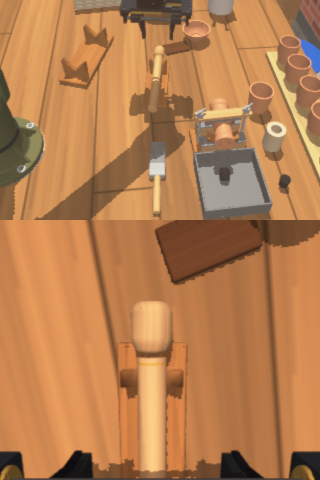

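The rod lies in both notches, same way round, knob end at row 82 as at the start. The stopper is in the tray and the other things look unmoved. I hand in the job.

```bash
python3 -c "
from bench import *
print(close_job())"
```

```text
the job is handed in; nothing more can be done
None
```

I pushed the stopper out into the tray, laid the rod back in the notches of its rest the same way round, left the other things on the bench alone, and handed the job in at about 25 s; no verdict came back.

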